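# Put the chisels back in their tray

## Task

Gather the three chisels from the bench into the chisel tray, each lying flat inside the bay cut to its own length: the longest chisel in the longest bay, the middle one in the middle-length bay, the shortest in the shortest, handle to either end. The screwdriver and the awl have the same handles but do not belong: leave them and the sharpening stone where they lie. Set the chisels down, do not drop them.

Things in the scene. Friction and masses are not known exactly. Their poses are not given: they have to be found in the camera images.
- chisel_long: long chisel lying flat, 230 mm overall: pale square wooden handle 26 wide x 26 high, brass ferrule, flat steel blade 34 mm wide, square-ended, at mid-height. Origin: on the underside, half-way along the overall length, near the balance point and still on the handle, which ends 20 mm ahead of it: grip across it here. x points to the blade tip, z up. 0.06 to 0.25 kg.
- chisel_medium: medium chisel lying flat, 190 mm overall: pale square wooden handle 26 wide x 26 high, brass ferrule, flat steel blade 24 mm wide, square-ended, at mid-height. Origin: on the underside, half-way along the overall length, near the balance point and still on the handle, which ends 18 mm ahead of it: grip across it here. x points to the blade tip, z up. 0.06 to 0.25 kg.
- chisel_short: short chisel lying flat, 150 mm overall: pale square wooden handle 26 wide x 26 high, brass ferrule, flat steel blade 14 mm wide, square-ended, at mid-height. Origin: on the underside, half-way along the overall length, near the balance point and still on the handle, which ends 16 mm ahead of it: grip across it here. x points to the blade tip, z up. 0.06 to 0.25 kg.
- screwdriver: screwdriver, not a chisel: 190 mm overall, the same pale wooden handle (26 x 26 mm) as the chisels, but a thin round steel shank 7 mm in diameter with a small flat tip. Stays where it lies. Origin on the underside half-way along; x runs from handle to tip.
- awl: awl, not a chisel: 150 mm overall, the same pale wooden handle (26 x 26 mm) as the chisels, but a thin round steel shank 7 mm in diameter tapering to a point. Stays where it lies. Origin on the underside half-way along; x runs from handle to tip.
- bay_long: long bay, fixed: pale plywood, inside 254 mm long (x), 54 wide (y); walls 6 thick, 18 above its floor, side walls cut away over the middle 80 mm for fingers. Origin: centre of underside, z up; its floor is 5 mm higher. Three bays lie side by side in the dark tray, in any order, centres 88 mm apart.
- bay_medium: medium bay, fixed: pale plywood, inside 214 mm long (x), 54 wide (y); walls 6 thick, 18 above its floor, side walls cut away over the middle 80 mm for fingers. Origin: centre of underside, z up; its floor is 5 mm higher. In the dark tray with the other two.
- bay_short: short bay, fixed: pale plywood, inside 174 mm long (x), 54 wide (y); walls 6 thick, 18 above its floor, side walls cut away over the middle 80 mm for fingers. Origin: centre of underside, z up; its floor is 5 mm higher. The dark tray is 300 x 290 mm, end boards 34 and side rims 12 mm high.
- stone: grey sharpening stone lying loose among the tools, 150 (x) x 50 (y) x 24 mm. Origin: centre of its underside. Not part of the job.
Things that resemble listed ones, but are neither listed nor needed, are in the scene too. Leave any turquoise look-alike of the chisel_medium alone.

How it is judged (in metres and radians):
At the end, for the whole second after the job is handed in: Each chisel at rest in the bay of its length: flat (0.08 rad) on its floor (4 mm), origin within 15 mm along and 17 mm across of the bay's centre, aligned within 0.35 rad either way round. Screwdriver, awl, stone within 30 mm of their start (x of chisel_long in the frame of bay_long between -0.015 and 0.015 m and y of chisel_long in the frame of bay_long between -0.017 and 0.017 m and z of chisel_long in the frame of bay_long between 0.001 and 0.009 m and angle between each of chisel_long, chisel_medium, chisel_short's own z axis and vertical below 0.08 rad and angle between the x axis of chisel_long and the x axis of bay_long, either way round below 0.35 rad and linear speed of each of chisel_long, chisel_medium, chisel_short below 0.02 m/s and x of chisel_medium in the frame of bay_medium between -0.015 and 0.015 m and y of chisel_medium in the frame of bay_medium between -0.017 and 0.017 m and z of chisel_medium in the frame of bay_medium between 0.001 and 0.009 m and angle between the x axis of chisel_medium and the x axis of bay_medium, either way round below 0.35 rad and x of chisel_short in the frame of bay_short between -0.015 and 0.015 m and y of chisel_short in the frame of bay_short between -0.017 and 0.017 m and z of chisel_short in the frame of bay_short between 0.001 and 0.009 m and angle between the x axis of chisel_short and the x axis of bay_short, either way round below 0.35 rad and distance of each of screwdriver, awl, stone from where it was at the start of the episode below 0.03 m); the robot touches nothing.
It fails at once if the screwdriver, awl or stone is moved by more than 30 mm (distance of any of screwdriver, awl, stone from where it was at the start of the episode above 0.03 m).
It fails at once if a chisel is dropped from more than about 30 mm above a bay ((height (world z) of chisel_long above 0.045 m and linear speed of chisel_long above 0.3 m/s and contact force between chisel_long and the fingers below 0.05 N) or (height (world z) of chisel_medium above 0.045 m and linear speed of chisel_medium above 0.3 m/s and contact force between chisel_medium and the fingers below 0.05 N) or (height (world z) of chisel_short above 0.045 m and linear speed of chisel_short above 0.3 m/s and contact force between chisel_short and the fingers below 0.05 N)).
It also fails if it takes over 88 s, if anything falls off the work surface, if the arm or the gripper's body presses on something with over 40 N, if the wrist force passes 120 N, or if a joint passes its speed limit or range.

## Robot

A 6-joint arm with a two-finger parallel gripper is mounted at the origin on the work surface. World frame = base frame: x ahead of the robot, y to its left, z up, the work surface at z = 0. Lengths are in m, angles in degrees, forces in N, time in s.
With the tool pointing down it reaches from about 0.325 to 0.775 m from the base axis. Payload 5.5 kg.
Tool frame: the origin (TCP) lies at the centre of the arm's flange, where the gripper is bolted on; the fingertips stand 182 mm ahead of it and the grasp point (between the pads) lies 163 mm ahead of it; z points along the fingers, y is the line along which they close (so a half turn about z gives the same grasp; the last joint's range is limited). The gripper opens to 88 mm and grips with 3 to 60 N. Pads are 20 mm wide; open, the fingers measure 115 mm over their backs; the gripper's body (75 mm by 178 mm) begins 61 mm behind the grasp point.
Start: joints at [65.85, 5.22, 70.514, -0, 104.267, -3.249], TCP at [0.214, 0.561, 0.405] pointing down, gripper open.
Joint ranges: [-164.24, 164.24], [-49.07, 125.15], [9.68, 141.18], [-86.29, 266.29], [3.28, 154.24], [-151.56, 151.56]. Speed limits (degrees/s): [147.25, 147.25, 172.46, 180, 180, 180].

## Interface

Orientations are given as [roll, pitch, yaw] about the fixed x, y, z axes, in that order (R = Rz(yaw) Ry(pitch) Rx(roll)).
In Python, from station import r gives the robot as it stands. The module is installed in compiled form; this text tells all that it offers. Calls block until the motion is done:
- r.reach(position, orientation): joint-space move of the TCP to a pose.
- r.servo_line(position, rotation=None, speed=0.15): straight line of the TCP; rotation=None keeps the orientation; speed is the mean speed in m/s.
- r.move_joints(angles): joint-space move.
- r.let_go() and r.grab(squeeze=None): open the fingers fully, or close them until they stop; squeeze is the grip in N (None keeps the last).
- r.wait(seconds).
- r.inverse_kinematics(position, orientation): joint angles nearest the present ones, or None.
- r.sense(): the state.
- r.snapshot(name): name is "side" or "top" or "wrist"; returns a dict with "frame" (400x640x3 uint8, red, green, blue), "fx", "fy", "cx", "cy" (pixels), "dist_coeffs" ([k1, k2, p1, p2, k3] as OpenCV has them; the pictures are not rectified), "R" (3x3) and "t" (3): a world point X has camera coordinates R X + t. Camera axes: x right, y down, z forward; pixel columns grow to the right and rows downward; lengths in m; the calibration is good to about 2 mm. A picture is of the moment at which its call begins. There is no depth.
A pose or a line that the arm cannot do raises r.IKError and nothing moves.
- r.hand_in(): hands the job in; it is judged then, once.
The state is a dict: "clock": time; "joints": joint angles; "joint_vel": joint speeds; "joint_torque": joint torques, N m; "tcp_pos": TCP position; "orientation": TCP orientation; "contact_force": force on the tool from outside, world axes, zero at the start; "torque": the same for the moment, N m; "opening": finger opening in m; "gripper_force": force on a finger pad.
Only numpy, scipy, OpenCV 4.12 (cv2) and the standard library are available. Lean on these libraries where they do the work, as an engineer would, in place of code of your own. Each camera call takes 0.05 s, during which the arm holds its last target. There are 200 camera calls.

## Working session

There is one attempt and no reset: what is moved stays moved. The work goes in short steps, each a Python script; the robot and the scene stay as the last script left them, time stands still between calls to the robot, and variables do not carry over. Pictures are saved under pics/ and viewed, at most 14 in all, crops included, and the job is handed in when it is done.

```bash
mkdir -p pics
python3 - <<'E'
from station import r
import cv2,numpy as np,pickle
d={}
for n in("top","side"):
    s=r.snapshot(n); d[n]=s
    cv2.imwrite(f"pics/{n}0.png",s["frame"][:,:,::-1])
    print(n,s["fx"],s["cx"],s["cy"],s["dist_coeffs"],np.round(s["R"],3).tolist(),s["t"])
pickle.dump(d,open("s0.pkl","wb"))
print(r.sense())
E
```

```text
top 407.42844695020773 314.61843919712845 187.45484871137091 [-0.07018432  0.          0.          0.          0.        ] [[0.022, -0.999, -0.036], [-0.996, -0.019, -0.09], [0.09, 0.038, -0.995]] [-0.00208016  0.5280304   0.91608878]
side 454.3827984779804 312.92450554249774 201.80526279212972 [-0.02789052  0.          0.          0.          0.        ] [[0.862, -0.506, -0.015], [-0.272, -0.438, -0.857], [0.427, 0.743, -0.516]] [-0.47567722  0.19110511  1.1231272 ]
{'clock': 0.1, 'joints': array([ 6.58501186e+01,  5.25946933e+00,  7.05736693e+01, -5.04291472e-04,
        1.04268685e+02, -3.24881067e+00]), 'joint_vel': array([-0.09572682, -0.11565768, -0.10675398,  0.01999487,  0.0838728 ,
       -0.00972293]), 'joint_torque': array([ 1.60994663e-03, -4.47856593e+01, -4.07570028e+01,  7.00406078e-02,
        2.85096344e-02, -7.91471916e-05]), 'tcp_pos': array([0.21407882, 0.56056427, 0.40362555]), 'orientation': array([-1.79898312e+02, -5.28241160e-03,  1.59098801e+02]), 'contact_force': array([0.7203591 , 0.34207238, 0.35737111]), 'torque': array([-0.03123712,  0.0367236 , -0.00207886]), 'gripper_force': 0.0, 'opening': 0.08785915309388469}
```

View pics/top0.png

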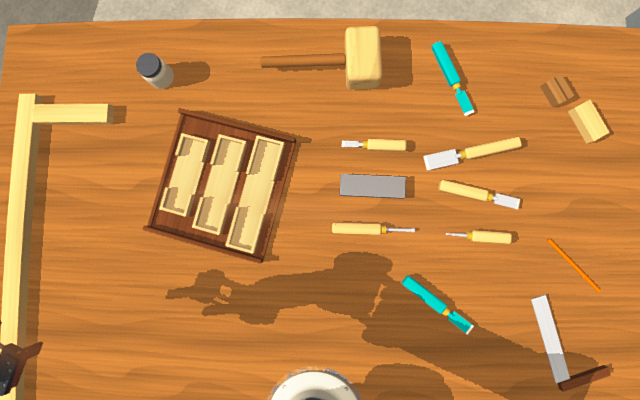

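View pics/side0.png

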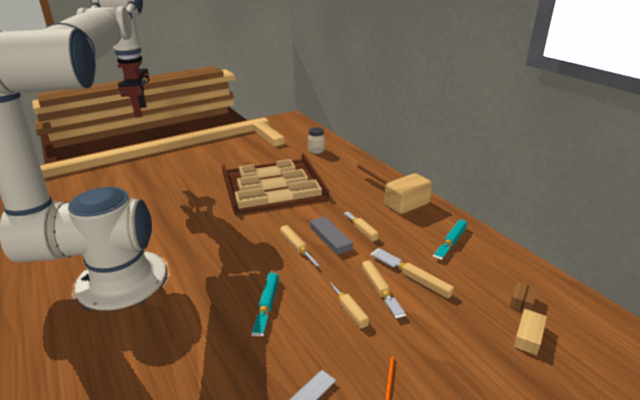

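Candidates (top view): 
- Pale handles with flat blades: (375,145) is short, (473,153) is long, (480,194) is medium.
- Not wanted: screwdriver (373,229), awl (480,237), turquoise look-alikes (453,78) and (438,304), stone (373,186).
- Bays: short (185,175), medium (220,185), long (255,195).

Next I measure and check these in one close crop.

```bash
cat > h.py <<'E'
import cv2,numpy as np
def ray(s,px,z):
    px=np.asarray(px,float).reshape(-1,1,2); n=len(px)
    K=np.array([[s["fx"],0,s["cx"]],[0,s["fy"],s["cy"]],[0,0,1]])
    u=cv2.undistortPoints(px,K,np.array(s["dist_coeffs"],float)).reshape(n,2)
    R=np.array(s["R"]);t=np.array(s["t"])
    d=np.c_[u,np.ones(n)]@R; C=-R.T@t
    return (C+d*((z-C[2])/d[:,2])[:,None])[:,:2]
def blobs(s,lo,hi,z,roi=None,amin=60):
    m=cv2.inRange(cv2.cvtColor(s["frame"],cv2.COLOR_RGB2HSV),lo,hi)
    if roi: q=np.zeros_like(m); x0,y0,x1,y1=roi; q[y0:y1,x0:x1]=255; m&=q
    out=[]
    for c in cv2.findContours(m,cv2.RETR_EXTERNAL,cv2.CHAIN_APPROX_NONE)[0]:
        if cv2.contourArea(c)<amin: continue
        P=ray(s,c[:,0],z)
        (cx,cy),(w,h),a=cv2.minAreaRect((P*1000).astype(np.float32))
        if w<h: w,h,a=h,w,a+90
        out.append((np.round(c[:,0].mean(0)),round(cx,1),round(cy,1),round(w,1),round(h,1),round((a+90)%180-90,1)))
    return out,m
E
python3 - <<'E'
import pickle,cv2,numpy as np
from h import *
d=pickle.load(open("s0.pkl","rb")); s=d["top"]; f=s["frame"]
hsv=cv2.cvtColor(f,cv2.COLOR_RGB2HSV)
for p in [(390,145),(500,148),(462,188),(441,159),(508,201),(349,144),(373,186),(255,195),(280,130),(450,210),(398,230)]: print(p,f[p[1],p[0]],hsv[p[1],p[0]])
R=np.array(s["R"]);print(-R.T@s["t"])
cv2.imwrite("pics/crop1.png",cv2.resize(f[125:250,325:530,::-1],None,fx=3.8,fy=3.8,interpolation=cv2.INTER_CUBIC))
print("handles")
for b in blobs(s,(19,70,150),(32,200,255),.013,(325,125,535,250))[0]:print(b)
print("bays")
for b in blobs(s,(19,60,150),(32,200,255),.021,(140,100,310,265))[0]:print(b)
print("steel")
for b in blobs(s,(0,0,90),(180,50,255),.013,(325,125,535,250),20)[0]:print(b)
E
```

```text
(390, 145) [254 238 145] [ 26 109 254]
(500, 148) [253 229 133] [ 24 121 253]
(462, 188) [253 230 137] [ 24 117 253]
(441, 159) [238 236 231] [ 21   8 238]
(508, 201) [238 237 231] [ 26   8 238]
(349, 144) [242 240 237] [ 18   5 242]
(373, 186) [176 167 160] [ 13  23 176]
(255, 195) [249 223 144] [ 23 108 249]
(280, 130) [196 123  56] [ 14 182 196]
(450, 210) [188 119  56] [ 14 179 188]
(398, 230) [234 233 224] [ 27  11 234]
[ 0.44363554 -0.02698086  0.95942619]
handles
(array([490., 237.]), 422.1, -398.6, 93.3, 22.7, 86.7)
(array([356., 228.]), 435.7, -87.4, 108.6, 23.2, 89.7)
(array([464., 190.]), 529.2, -338.8, 118.2, 24.0, 77.4)
(array([386., 144.]), 634.3, -155.3, 87.3, 23.5, 88.2)
(array([492., 147.]), 631.7, -406.0, 138.5, 23.0, -76.3)
bays
(array([253., 194.]), 511.8, 147.5, 267.3, 68.4, -13.7)
(array([217., 184.]), 532.7, 233.0, 227.4, 69.5, -14.0)
(array([182., 176.]), 553.6, 318.2, 187.5, 71.6, -13.7)
steel
(array([456., 234.]), 427.5, -319.2, 46.6, 6.0, 85.8)
(array([400., 230.]), 435.6, -190.0, 64.5, 6.0, 88.3)
(array([506., 201.]), 506.5, -435.6, 61.7, 23.9, 77.1)
(array([372., 186.]), 535.6, -125.2, 150.7, 50.3, 88.4)
(array([442., 159.]), 601.8, -289.1, 85.5, 34.3, -76.0)
(array([352., 144.]), 634.4, -76.7, 47.0, 12.0, -89.1)
```

View pics/crop1.png

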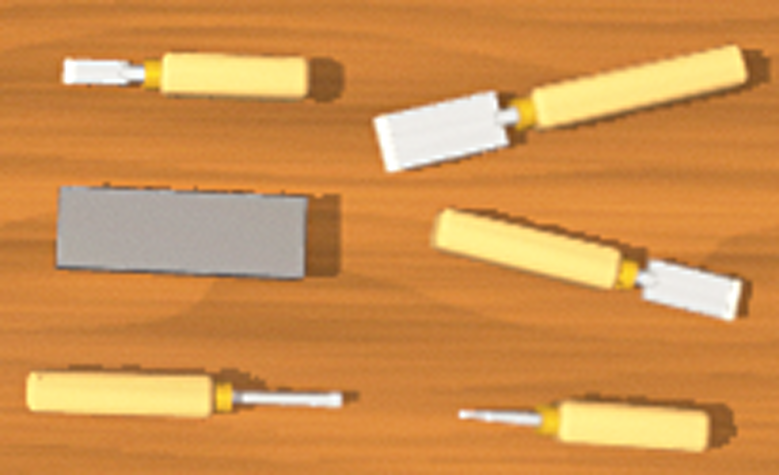

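The crop confirms the choice: flat blades on the short (crop 180,75), long (560,108) and medium (590,265) chisels, and thin shanks on the screwdriver (180,395) and awl (590,418). Bay sizes match long/medium/short at y = 0.147/0.233/0.318. Starting with the long chisel.

```bash
cat > act.py <<'E'
from station import r
import numpy as np,cv2
UP=.115; H=.022
def st(tag):
    s=r.sense(); print(tag,round(s["clock"],1),np.round(s["tcp_pos"],4),"yaw",round(s["orientation"][2],1),"F",np.round(s["contact_force"],1),"op",round(s["opening"],4),"gf",round(s["gripper_force"],1)); return s
def pick(xy,yaw):
    r.let_go()
    r.reach([*xy,.163+UP],[180,0,yaw])
    r.servo_line([*xy,.163+H],speed=.12); st("down")
    r.grab(40); st("grip")
    r.servo_line([*xy,.163+UP],speed=.12)
    return st("lift")
def lower(xy,yaw,z0=.022,zmin=.006):
    r.reach([*xy,.163+UP],[180,0,yaw])
    r.servo_line([*xy,.163+H+z0],speed=.12); r.wait(.2)
    f0=st("above")["contact_force"][2]; z=z0
    while z>zmin:
        z-=.0015; r.servo_line([*xy,.163+H+z],speed=.02)
        if abs(r.sense()["contact_force"][2]-f0)>3: break
    st("touch z=%.4f"%z)
def release(xy):
    r.let_go(); r.servo_line([*xy,.163+UP],speed=.12); st("out")
def shot(n,f,crop=None,k=1):
    s=r.snapshot(n); im=s["frame"][:,:,::-1]
    if crop: x0,y0,x1,y1=crop; im=im[y0:y1,x0:x1]
    cv2.imwrite(f,cv2.resize(im,None,fx=k,fy=k)); return s
E
python3 - <<'E'
from act import *
pick((.6198,-.3595),104.1)
shot("wrist","pics/w1.png")
E
```

```text
down 4.8 [ 0.62   -0.3596  0.1856] yaw 104.1 F [-0.6 -0.2  0.1] op 0.0877 gf 0.0
grip 5.7 [ 0.6198 -0.3595  0.185 ] yaw 104.1 F [-0.1  0.7  0.2] op 0.0259 gf 40.0
lift 6.7 [ 0.6197 -0.3594  0.2766] yaw 104.1 F [-0.4  0.1 -2.1] op 0.0258 gf 40.0
```

View pics/w1.png

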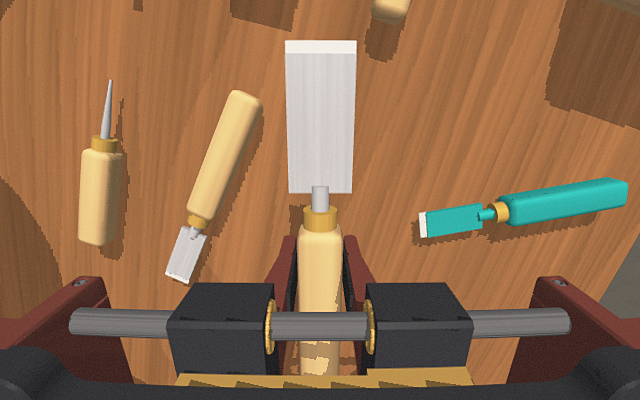

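The long chisel is held square between the fingers, blade tip at (321,47). The medium chisel and awl to its left and the turquoise look-alike are untouched. I check the tip distance, then lower it into the long bay.

Run:
```python
from act import *
from h import ray
s=r.snapshot("wrist"); p=ray(s,[[321,41],[320,190]],.106)*1000
t=r.sense()["tcp_pos"][:2]*1000
print(p, np.linalg.norm(p[0]-t), np.degrees(np.arctan2(*(p[0]-p[1])[::-1])))
xy=(.5118,.1475)
lower(xy,166.2)
shot("top","pics/t2.png",(130,90,320,275),3)
```

```text
[[ 592.88468214 -247.34252835]
 [ 610.2743994  -318.18135326]] 115.17953182042669 103.79239694529397
above 9.6 [0.5121 0.1476 0.2082] yaw 166.2 F [ 0.2  0.3 -1.2] op 0.0255 gf 40.0
touch z=0.0100 11.6 [0.512  0.1475 0.1959] yaw 166.2 F [-1.4 -0.2  4.8] op 0.0261 gf 40.0
```

View pics/t2.png

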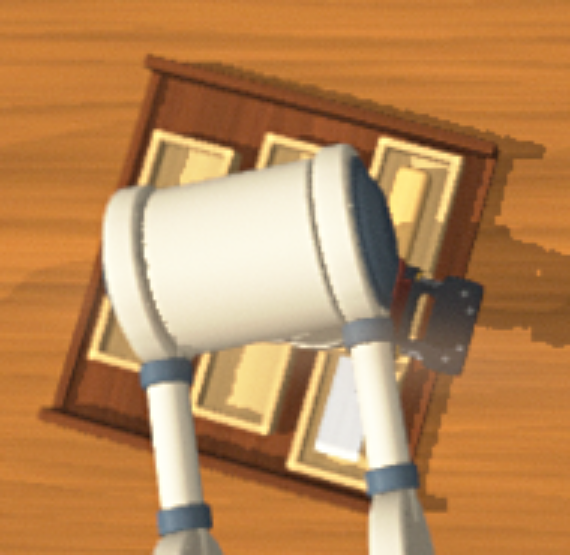

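Blade (crop 340,400) and handle (405,200) both sit inside the long bay, with contact at about 11 mm floor height. Release it and pick the medium one.

Run:
```python
from act import *
release((.512,.1475))
pick((.5208,-.3745),76.9)
shot("top","pics/t3.png",(130,90,320,275),3)
shot("wrist","pics/w3.png")
```

```text
out 13.5 [0.5118 0.1475 0.2771] yaw 166.2 F [0.  0.1 0.1] op 0.0879 gf 0.0
down 16.6 [ 0.521  -0.3746  0.1857] yaw 76.9 F [ 0.1 -0.5  0. ] op 0.0879 gf 0.0
grip 17.5 [ 0.5208 -0.3745  0.185 ] yaw 76.9 F [0.1 0.5 0.2] op 0.0257 gf 39.9
lift 18.5 [ 0.5206 -0.3744  0.2768] yaw 76.9 F [ 0.4 -0.1 -1.6] op 0.0257 gf 39.9
```

View pics/t3.png

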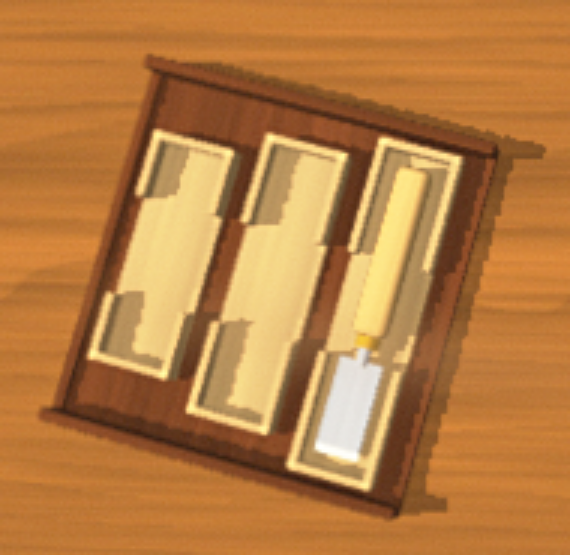

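View pics/w3.png

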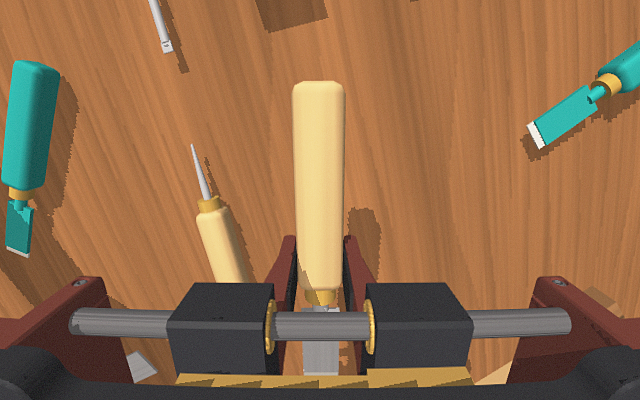

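The long chisel lies flat and centred in its bay, blade end at crop (335,450). The medium one is held by its handle, rear end at (319,82). I measure the along-handle offset and correct for it when placing.

Run:
```python
from act import *
from h import ray
s=r.snapshot("wrist"); t=r.sense()["tcp_pos"][:2]*1000
for z in(.106,.119):
    d=np.linalg.norm(ray(s,[[319,81]],z)[0]*1000-t); print(z,d)
off=(d-95)/1000
a=np.radians(166.2); 
assert abs(off)<.01
xy=np.array([.5327,.233])-off*np.array([np.cos(a),np.sin(a)]); print(off,xy)
lower(xy,166.2); release(xy)
pick((.6343,-.127),90.3)
shot("top","pics/t4.png",(130,90,320,275),3)
shot("wrist","pics/w4.png")
```

```text
0.106 97.7222452494851
0.119 96.49529846246456
0.001495298462464561 [0.53415214 0.23264332]
above 21.7 [0.5345 0.2328 0.2082] yaw 166.2 F [ 0.7  1.2 -1.4] op 0.0256 gf 39.9
touch z=0.0100 23.7 [0.5343 0.2327 0.196 ] yaw 166.2 F [-2.1 -1.4  5.1] op 0.0257 gf 39.9
out 25.6 [0.534  0.2326 0.277 ] yaw 166.2 F [ 0.1 -0.2 -0.2] op 0.0876 gf 0.0
down 28.2 [ 0.6346 -0.1269  0.1857] yaw 90.3 F [-0.4 -0.8 -0. ] op 0.0879 gf 0.0
grip 29.1 [ 0.6343 -0.127   0.1849] yaw 90.3 F [-0.3 -1.  -0.2] op 0.0261 gf 39.5
lift 30.1 [ 0.6341 -0.127   0.2768] yaw 90.3 F [-0.4 -0.8 -1.8] op 0.026 gf 39.5
```

View pics/t4.png

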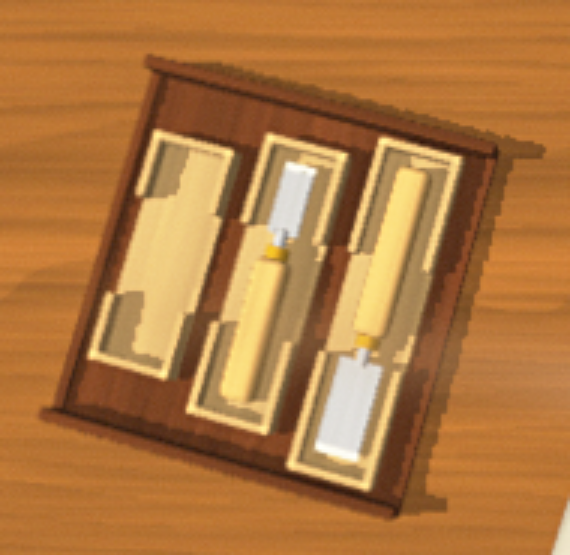

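View pics/w4.png

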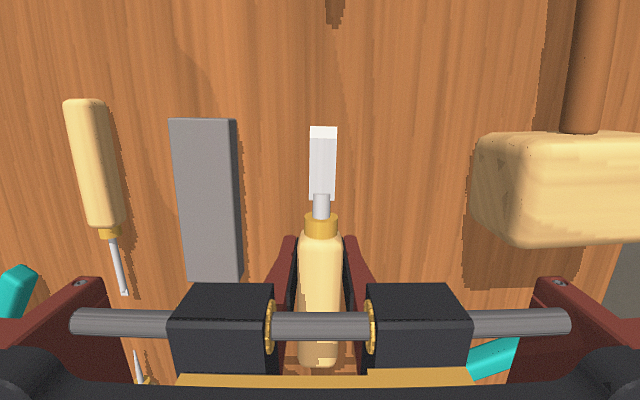

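The medium chisel lies centred in the middle bay, blade at crop (293,190). The short one is held with its tip at (323,126), and the stone and screwdriver have not moved. I correct for the tip offset, place it, back off and measure everything.

Run:
```python
from act import *
from h import ray,blobs
s=r.snapshot("wrist"); t=r.sense()["tcp_pos"][:2]*1000
d=np.linalg.norm(ray(s,[[323,126]],.106)[0]*1000-t); off=(d-75)/1000
assert abs(off)<.01
a=np.radians(166.2); xy=np.array([.5536,.3182])-off*np.array([np.cos(a),np.sin(a)]); print(off,xy)
lower(xy,166.2); release(xy)
r.reach([.45,-.1,.4],[180,0,90]); r.wait(.5)
s=shot("top","pics/t5.png",(130,90,320,275),3)
print("steel")
for b in blobs(s,(0,0,90),(180,50,255),.024,(140,100,310,265),20)[0]:print(b)
shot("side","pics/s5.png",(215,145,475,345),2.8)
```

```text
0.0009414862765826229 [0.55451431 0.31797542]
above 32.8 [0.5548 0.3182 0.2084] yaw 166.2 F [-0.4 -0.6 -1. ] op 0.0256 gf 39.5
touch z=0.0100 34.8 [0.5546 0.318  0.1959] yaw 166.2 F [-1.4 -0.   3.9] op 0.0259 gf 39.5
out 36.7 [0.5543 0.3179 0.277 ] yaw 166.2 F [ 0.   0.7 -0.3] op 0.0879 gf 0.0
steel
(array([246., 225.]), 440.9, 164.6, 84.6, 35.0, -14.1)
(array([177., 195.]), 506.0, 331.5, 48.3, 14.5, -14.7)
(array([226., 157.]), 593.5, 217.8, 65.3, 25.3, -12.8)
```

View pics/t5.png

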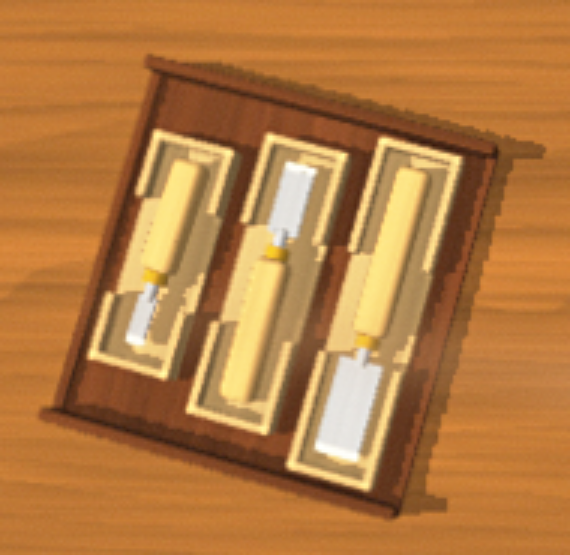

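View pics/s5.png

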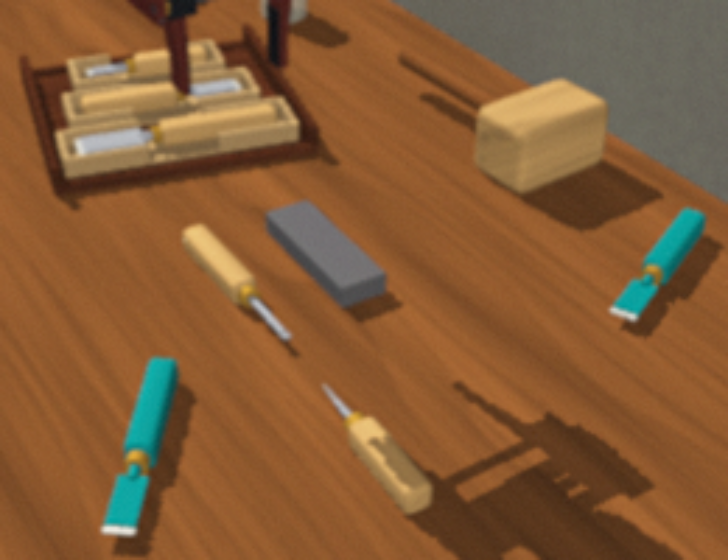

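All three chisels lie flat, centred in bays of their own length: short at (165,250), medium (265,285) and long (370,310). The screwdriver, awl and stone are where they started.

```bash
python3 -c "
from station import r
print(r.hand_in())"
```

```text
the job is handed in; nothing more can be done
None
```

I handed the job in at about 40 s of the 88 s allowed, without seeing a verdict: all three chisels are set down flat in the bays of their own length, and in the last pictures the screwdriver, awl and stone are where they started.

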